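# Turn the top leaf of the pattern binder

### The job

The small ring binder of decorating patterns lies open on the table with a ribbon spool left on its empty left-hand cover. Without grasping or lifting anything, first push the spool with the fingertips off the cover so that it lies flat on the table, then swing only the topmost leaf gently over the rings and press it down until it lies flat on the left-hand cover. Leave the second leaf lying where it is and everything else standing undisturbed, and use only light pushes.

Things in the scene. Friction and masses are not known exactly. Their poses are not given: they have to be found in the camera images.
- binder: Open two-ring binder with grey covers, fixed to the table. Origin: underside of the spine's middle, at table height. x runs along the spine (away from the robot when not turned), y towards the empty left-hand cover, z up. Covers: 156 mm along x, 5 mm thick, out to y = +130 and -130 mm. A fixed page block (y -20 to -130, x -69 to 69 mm) fills z 5 to 23 mm on the right-hand one.
- binder_axis (a point): Middle of the hinge axis of both leaves, parallel to binder x, 18 mm above the table over the binder's origin. Steel rings of outer radius 20 mm stand round it at x = -50 and +50 mm only; between them the spine is flat, 6 mm high, so fingertips can go down there.
- left_cover (a point): Middle of the top of the empty left-hand cover, binder frame (0, 75, 5) mm, where the leaf is to lie.
- top_leaf (a joint): Turn of the top leaf (rad): 0 flat on the right-hand stack, pi/2 upright, pi flat on the left-hand cover; 0 and pi are stops. Starts at 0 to 0.12. Stiff hinge: it stays at any angle where it is left and must be pushed all the way (1 to 1.5 N at the tab). White rigid board, 140 mm along the spine, 3 mm thick, from 10 to 130 mm off the axis; lies at z = 28 to 31 mm at 0, 5 to 8 mm at pi.
- top_leaf_tab (a point): Middle of the outer edge of the top leaf's tab, in the board's mid-plane (11.5 mm off the hinge axis); at joint 0 binder frame (-33, -150, 29.5) mm. The tab, the one nearer the robot, is 44 mm wide along the spine, 3 mm thick and sticks out 20 mm past leaf and cover: below it is only the table, 28 mm down.
- lower_leaf (a joint): Turn of the second leaf (same kind of board and hinge, just beneath the top one, at z = 24 to 27 mm); it starts at 0 and must stay there.
- lower_leaf_tab (a point): Middle of the outer edge of the second leaf's tab, at binder frame (33, -150, 25.5) mm, same size: the tab farther from the robot, 22 mm clear of the top leaf's tab along the spine.
- ribbon_spool: Loose ribbon spool lying flat on the left-hand cover, 68 mm across, 22 mm high, about 50 g. Origin: centre of its underside (z = 5 mm on the cover, 0 on the table); z up.
- sprinkle_jar: Bystander: small clear jar with a blue lid, 45 mm across, 60 mm high, beyond the binder's far end. Origin: centre of its underside.
- nozzle: Bystander: steel piping nozzle, 26 mm across, 34 mm high, at the binder's near end. Origin: centre of its underside.
- colour_bottle: Bystander: dropper bottle with a white tip, 31 mm across, 76 mm high, beyond the binder's far end. Origin: centre of its underside.
- small_carton: Bystander: small carton 36 x 50 x 70 mm high, left of the binder, about 0.32 m from the spine. Origin: centre of its underside.
- shaker_tin: Bystander: steel shaker tin, 64 mm across, 73 mm high, right of the binder, about 0.36 m from the spine. Origin: centre of its underside.
Things that resemble listed ones, but are neither listed nor needed, are in the scene too. What is shaped like the ribbon_spool but purple or yellow is not meant.

How it is judged:
On the way, in this order (a step that is already met when the one before it is completed fails the run):
1. the ribbon spool lies flat on the table, off the cover, while the top leaf is still on the right (height (world z) of ribbon_spool below 0.003 m and angle between ribbon_spool's own z axis and vertical below 0.04 rad and linear speed of ribbon_spool below 0.01 m/s and value of joint top_leaf below 0.8 rad), for 0.2 s.
2. the top leaf has been swung past upright (value of joint top_leaf above 1.75 rad), for 0.1 s.
At the end, for the whole second after the job is handed in: The top leaf is turned to within 0.07 rad (4 degrees) of flat on the left-hand cover and still; the second leaf is within 0.07 rad of its place; the spool is at rest flat on the table (underside within 3 mm of it, tilt under 0.04 rad) (value of joint top_leaf above 3.07 rad and velocity of joint top_leaf below 0.05 rad/s and value of joint lower_leaf below 0.07 rad and height (world z) of ribbon_spool below 0.003 m and angle between ribbon_spool's own z axis and vertical below 0.04 rad and linear speed of ribbon_spool below 0.01 m/s); the robot touches nothing.
It fails at once if the spool is lifted or stood on edge (underside more than 25 mm up), or gripped or pushed hard (over 15 N) (height (world z) of ribbon_spool above 0.025 m or contact force between the fingers and ribbon_spool above 15 N).
It fails at once if the top leaf is gripped or pushed hard (over 35 N) (contact force between the fingers and top_leaf above 35 N).
It fails at once if the top leaf is flung or slammed (over 5 rad/s) (velocity of joint top_leaf above 5 rad/s).
It fails at once if the second leaf is turned up (over 0.25 rad) (value of joint lower_leaf above 0.25 rad).
It fails at once if a bystander is moved over 30 mm or knocked over (distance of any of sprinkle_jar, nozzle, colour_bottle, small_carton, shaker_tin from where it was at the start of the episode above 0.03 m or angle between any of sprinkle_jar, nozzle, colour_bottle, small_carton, shaker_tin's own z axis and vertical above 0.5 rad).
It also fails if it takes over 51 s, if anything falls off the work surface, if the arm or the gripper's body presses on something with over 40 N, if the wrist force passes 120 N, or if a joint passes its speed limit or range.

### The arm

A 6-joint arm with a two-finger parallel gripper is mounted at the origin on a cart in front of the work surface, level with it; the furniture and walls round the work are solid. World frame = base frame: x ahead of the robot, y to its left, z up, the work surface at z = 0. Lengths are in m, angles in rad, forces in N, time in s.
With the tool pointing down it reaches from about 0.375 to 0.975 m from the base axis. Payload 3.8 kg.
Tool frame: the origin (TCP) lies midway between the tips of the shut fingers; the grasp point (between the pads) lies 19 mm behind it; z points along the fingers, y is the line along which they close (so a half turn about z gives the same grasp; the last joint's range is limited). The gripper opens to 85 mm and grips with 20 to 120 N. Pads are 22 mm wide; open, the fingers measure 114 mm over their backs; the gripper's body (76 mm by 85 mm) begins 54 mm behind the grasp point. The pads swing forward as they close: fully open they stand 13 mm farther back than shut.
Start: joints at [1.14, 0.264, 1.604, -0, 1.274, -0.037], TCP at [0.259, 0.623, 0.231] pointing down, gripper open.
Joint ranges: [-2.63, 2.63], [-0.94, 2.18], [0.31, 2.57], [-1.31, 4.45], [0, 2.66], [-2.55, 2.55]. Speed limits (rad/s): [2.57, 2.57, 3.14, 3.14, 3.14, 3.14].

### API

Orientations are given as a rotation vector (axis times angle).
In Python, from workcell import status, read_camera, workorder, masks_of gives the robot as it stands.
- The arm moves only by the tool drive_tool, never from a script. Its argument "rows" is a list of rows, each a list of 7 numbers: the turn, a rotation vector about the tool's x, y, z in degrees, then the shift along the tool's x, y, z in m, then the opening, from 0 (shut) to 1 (fully open). In form: [[ax, ay, az, tx, ty, tz, claw], ...]. A call has 1 to 8 rows; each row shifts and turns the commanded pose from where the row before left it, along the tool's axes as they then stand; what a row does not reach is not made up. A row lasts 1/12 s, in which the tool goes at most 41.7 mm and 7.16 degrees, less where a joint would pass 70% of its speed; a pose out of reach is approached as far as the arm can. A call is refused whole if a number of a shift passes 0.0417 or a number of a turn 7.16, either way. A call with a gripper value outside its range is refused whole. The fingers move at their own pace and stop on an object; "force" is the grip in N (left out, the last holds). Time passes only in rows, so rows that do not move let the fingers close. It gives the time, the measured TCP pose, the force, the opening and the grip force at its end, in the units of the state.
- status.read_state(): the state, without advancing time (a new reading comes with each control period).
- read_camera(name): name is "side" or "top"; returns a dict with "color" (384x512x3 uint8, red, green, blue), "intrinsics" (3x3 intrinsics, pixels), "D" ([k1, k2, p1, p2, k3] as OpenCV has them; the pictures are not rectified), "world_from_camera" (4x4, takes a point from camera to world coordinates). Camera axes: x right, y up, looking along -z (the intrinsics and any distortion apply to the point x, -y, -z); pixel columns grow to the right and rows downward; lengths in m; the calibration is good to about 2 mm. A picture is of the moment at which its call begins. There is no depth.
- workorder.finish_job(): hands the job in; it is judged then, once.
Trained networks look in a picture, given as the dict that the camera call returned (one of the last four; its "shot" number tells which), for a name from the list of things; names that differ only in an ending like _2 or _b are one class to them, and where a whole thing is asked for, a point or a joint stands for the part that bears it (a point fixed in the world has none). Each returns a list of dicts, best first, with "score" (0 to 1); they miss things now and then, are a little off and sometimes report something else, mostly with a low value. They report only what shows in the picture. A call takes as long as a camera call. They do not tell look-alikes from the thing itself.
- masks_of(picture, name): "mask" (384x512 bool, what is visible of it) and "bbox" ([left, top, right, bottom] in pixels, round what is visible of it).
The state is a dict: "time": time; "q": joint angles; "joint_vel": joint speeds; "joint_torque": joint torques, N m; "tool_pos": TCP position; "tcp_rot": TCP orientation; "wrist_force": force on the tool from outside, world axes, zero at the start; "torque": the same for the moment, N m; "width": opening from 0.0 (shut) to 1.0 (fully open); "grip_force": force on a finger pad.
Only numpy, scipy, OpenCV 4.12 (cv2) and the standard library are available. Lean on these libraries where they do the work, as an engineer would, in place of code of your own. Each camera call takes 0.05 s, during which the arm holds its last target. There are 200 camera calls.

## Working session

There is one attempt and no reset: what is moved stays moved. The work goes in short steps, Python scripts to look and compute and a tool call to move; the robot and the scene stay as the last step left them, time stands still between calls to the robot, and variables do not carry over. Pictures are saved under pics/ and viewed, at most 10 in all, crops included, and the job is handed in when it is done.

Besides the shell and the picture viewer there is one more tool, called after "Call:" as name(argument=value, ...) on one line, values as JSON. drive_tool: Moves the arm, as the interface text tells. Its arguments: {"type":"object","properties":{"rows":{"type":"array"},"force":{"type":"number"}},"required":["rows"]}

```bash
mkdir -p pics; ls
cat > h.py <<'E'
import numpy as np, cv2
from workcell import status, read_camera, workorder, masks_of
def ray(p,uv):
    K=np.array(p["intrinsics"]);D=np.array(p["D"]);T=np.array(p["world_from_camera"])
    n=cv2.undistortPoints(np.array(uv,float).reshape(-1,1,2),K,D).reshape(-1,2)
    d=np.c_[n[:,0],-n[:,1],-np.ones(len(n))]@T[:3,:3].T
    return T[:3,3],d
def onz(p,uv,z):
    o,d=ray(p,uv); s=(z-o[2])/d[:,2]; return o+d*s[:,None]
def proj(p,X):
    K=np.array(p["intrinsics"]);D=np.array(p["D"]);T=np.array(p["world_from_camera"])
    X=np.asarray(X,float).reshape(-1,3); c=(X-T[:3,3])@T[:3,:3]; c=c*[1,-1,-1]
    return cv2.projectPoints(c,np.zeros(3),np.zeros(3),K,D)[0].reshape(-1,2)
E
python3 - <<'E'
from h import *
s=status.read_state();print(s)
P={}
for c in("top","side"):
    p=read_camera(c);P[c]=p;cv2.imwrite(f"pics/{c}0.png",cv2.resize(p["color"][...,::-1],None,fx=1.5,fy=1.5))
    print(c,np.round(p["world_from_camera"],3).tolist(),np.round(p["intrinsics"],1).tolist())
    for n in("binder","ribbon_spool","top_leaf","top_leaf_tab","lower_leaf","sprinkle_jar","nozzle","colour_bottle","small_carton","shaker_tin"):
        for m in masks_of(p,n)[:4]:
            ys,xs=np.nonzero(m["mask"]);uv=(xs.mean(),ys.mean())
            print(c,n,round(m["score"],2),m["bbox"],np.round(uv,1),np.round(onz(p,uv,0.02),3)[0][:2], p["color"][m["mask"]].mean(0).round())
E
```

```text
pics
{'time': 0.0, 'q': array([ 1.14008715e+00,  2.64772036e-01,  1.60536368e+00,  3.32403572e-05,
        1.27373075e+00, -3.69066603e-02]), 'joint_vel': array([ 2.48382453e-03, -6.67306028e-06,  5.37434657e-04, -8.81041004e-04,
       -3.14500047e-04,  7.55344804e-04]), 'joint_torque': array([ 2.51158686e-03, -5.15113592e+01, -3.67315865e+01,  1.37933534e-04,
        1.26971505e-02,  8.91022637e-06]), 'tool_pos': array([0.25868731, 0.62266559, 0.2299549 ]), 'tcp_rot': array([-0.61449976, -3.08033741,  0.00346234]), 'wrist_force': array([0.30296268, 0.0629265 , 0.32609582]), 'torque': array([-0.07105596, -0.07627593,  0.00230472]), 'grip_force': 0.0, 'width': 0.9977642010288709}
top [[0.06, 0.978, -0.199, 0.337], [-0.998, 0.059, -0.012, -0.008], [-0.0, 0.199, 0.98, 1.096], [0.0, 0.0, 0.0, 1.0]] [[396.8, 0.0, 259.5], [0.0, 396.8, 184.9], [0.0, 0.0, 1.0]]
top binder 0.88 [221.4, 167.7, 329.5, 237.2] [277.3 202.8] [ 0.508 -0.046] [101.  99.  95.]
top ribbon_spool 0.78 [172.1, 136.2, 195.1, 162.2] [185.  147.3] [0.651 0.222] [111. 111.  50.]
top ribbon_spool 0.72 [304.5, 249.9, 334.6, 2
[... 2108 characters left out ...]
619 -0.089] [ 87. 108. 135.]
side sprinkle_jar 0.56 [220.5, 222.9, 230.7, 231.0] [224.7 224.9] [ 0.398 -0.064] [131. 127. 116.]
side nozzle 0.38 [219.8, 222.7, 228.3, 232.5] [224.8 225.4] [ 0.397 -0.066] [131. 127. 116.]
side colour_bottle 0.49 [288.1, 184.7, 297.0, 204.3] [290.9 195.4] [0.639 0.014] [63. 68. 91.]
side small_carton 0.54 [243.6, 137.3, 258.3, 163.1] [249.9 148.6] [0.577 0.319] [116. 107.  82.]
side shaker_tin 0.71 [243.2, 186.6, 264.6, 200.4] [251.5 193.5] [0.515 0.058] [195. 187. 177.]
side shaker_tin 0.7 [295.8, 282.5, 320.5, 317.3] [307.2 298.6] [ 0.546 -0.377] [154. 153. 145.]
side shaker_tin 0.33 [233.0, 185.8, 290.1, 249.0] [260.  218.8] [ 0.509 -0.066] [183. 176. 160.]
```

Run:
```python
from h import *
p=read_camera("top");q=read_camera("side")
a=cv2.convertScaleAbs(cv2.resize(p["color"][120:290,130:430,::-1],None,fx=2.6,fy=2.6,interpolation=cv2.INTER_CUBIC),alpha=1.7)
cv2.imwrite("pics/t1.png",a)
cv2.imwrite("pics/s1.png",cv2.resize(q["color"][130:270,180:330,::-1],None,fx=4,fy=4,interpolation=cv2.INTER_CUBIC))
```

```text
(no output)
```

View pics/t1.png

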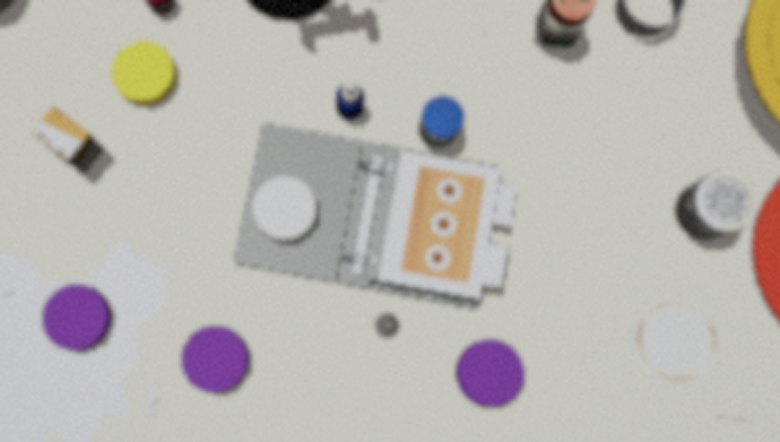

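View pics/s1.png

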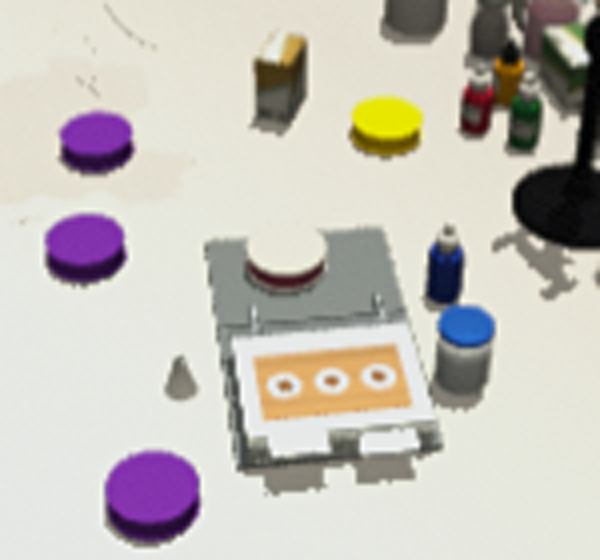

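The ribbon spool is the white-topped one with a dark red side, lying on the cover at top pixel (240,200). The look-alikes are three purple ones (159,241), (213,258), (318,263) and a yellow one (185,147), all on the table, so they are not meant. Next I'll fit the binder pose and confirm it in an enlarged overlay.

```bash
cat > fit.py <<'E'
from h import *
from scipy.optimize import least_squares
p=read_camera("top");q=read_camera("side")
tc=lambda c:(np.array(c)+.5)/2.6-.5+[130,120]
sc=lambda c:(np.array(c)+.5)/4-.5+[180,130]
def B(b,P):
    c,s=np.cos(b[2]),np.sin(b[2]);P=np.asarray(P,float)
    return np.c_[b[0]+c*P[:,0]-s*P[:,1],b[1]+s*P[:,0]+c*P[:,1],P[:,2]]
cov=[(.078,.13,.005),(-.078,.13,.005)]
covr=cov+[(-.078,-.13,.005),(.078,-.13,.005)]
ut=tc([(263,125),(236,263)]);us=sc([(207,240),(384,228),(440,448),(240,468)])
us=us[[1,0,3,2]]
f=lambda b:np.r_[(proj(p,B(b,cov))-ut).ravel(),(proj(q,B(b,covr))-us).ravel()]
r=least_squares(f,[.51,-.04,-.1],loss="soft_l1");b=r.x;print("binder",b,np.round(r.fun,1))
def leaf(th):
    R=lambda y,h:(-y*np.cos(th)-h*np.sin(th)*-1*-1 if 0 else -(y*np.cos(th)-h*np.sin(th)),.018+y*np.sin(th)+h*np.cos(th))
    o=[]
    for x,y in((-.07,.01),(-.07,.13),(-.055,.13),(-.055,.15),(-.011,.15),(-.011,.13),(.07,.13),(.07,.01)):
        o.append((x,)+R(y,.013))
    return o
low=[(.011,-.13,.027),(.011,-.15,.027),(.055,-.15,.027),(.055,-.13,.027)]
def spool(c,z):
    t=np.linspace(0,6.28,40);return np.c_[c[0]+.034*np.cos(t),c[1]+.034*np.sin(t),0*t+z]
# spool: from top and side white tops by masks
m=[x for x in masks_of(p,"ribbon_spool") if abs(x["bbox"][0]-227)<6]
print([x["bbox"] for x in m]); ys,xs=np.nonzero(m[0]["mask"]);s0=onz(p,[(xs.mean(),ys.mean())],.022)[0];print("spool top",s0)
bi=np.array([[np.cos(b[2]),np.sin(b[2])],[-np.sin(b[2]),np.cos(b[2])]])@(s0[:2]-b[:2]);print("spool in binder",bi)
for n,pic,(r0,r1,c0,c1) in(("t",p,(155,250,215,335)),("s",q,(175,255,220,300))):
    k=7 if n=="t" else 7.5
    im=cv2.convertScaleAbs(cv2.resize(pic["color"][r0:r1,c0:c1,::-1],None,fx=k,fy=k,interpolation=cv2.INTER_CUBIC),alpha=1.6 if n=="t" else 1)
    for X,col in((B(b,covr),(0,0,255)),(B(b,leaf(0)),(255,0,0)),(B(b,leaf(.12)),(255,0,255)),(B(b,low),(0,160,0)),(spool(s0,.027),(255,255,0)),(spool(s0,.005),(0,255,255))):
        cv2.polylines(im,[np.int32((proj(pic,X)+.5-[c0,r0])*k)],1,col,1)
    cv2.imwrite(f"pics/ov_{n}.png",im);print(im.shape)
E
python3 fit.py
```

```text
binder [ 0.51388153 -0.02989912 -0.12160687] [ 0.1 -1.5 -0.5 -0.5 -0.9 -0.1 -1.1  0.9 -0.9  0.6  1.1 -0. ]
[[227.1, 187.1, 251.6, 213.5]]
spool top [0.51061888 0.05992832 0.022     ]
spool in binder [-0.01413528  0.08876828]
(665, 840, 3)
(600, 600, 3)
```

```bash
sed -i 's/k=7 if/k=6.2 if/' fit.py; python3 fit.py|head -1
```

```text
binder [ 0.51388153 -0.02989912 -0.12160687] [ 0.1 -1.5 -0.5 -0.5 -0.9 -0.1 -1.1  0.9 -0.9  0.6  1.1 -0. ]
```

View pics/ov_t.png

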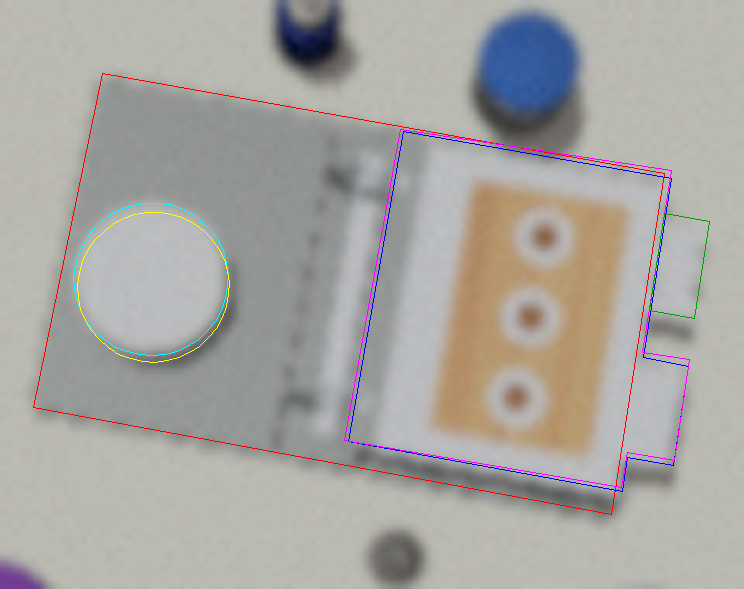

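View pics/ov_s.png

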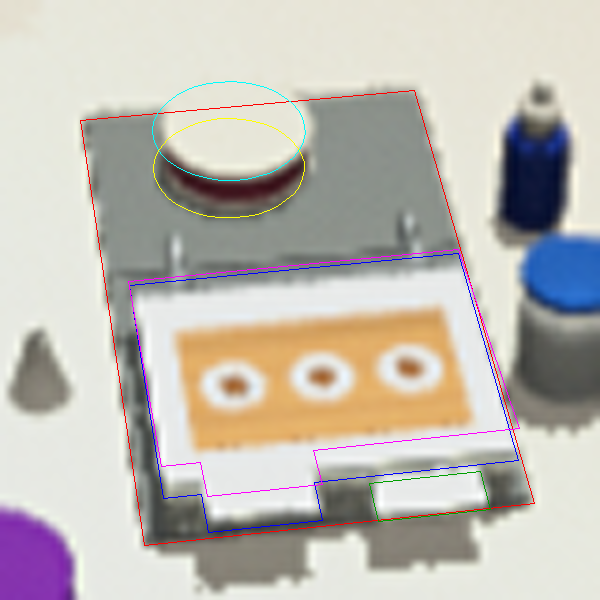

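Both overlays agree within about 1 px (2–3 mm). The spool that is white on top with a red side, on the cover, is the one meant. The top leaf is only slightly raised (about 0.04 rad), and its near tab stands clear at top-overlay (680,410). I'll check for overhead clearance in the full side view, then swing the arm over.

View pics/side0.png

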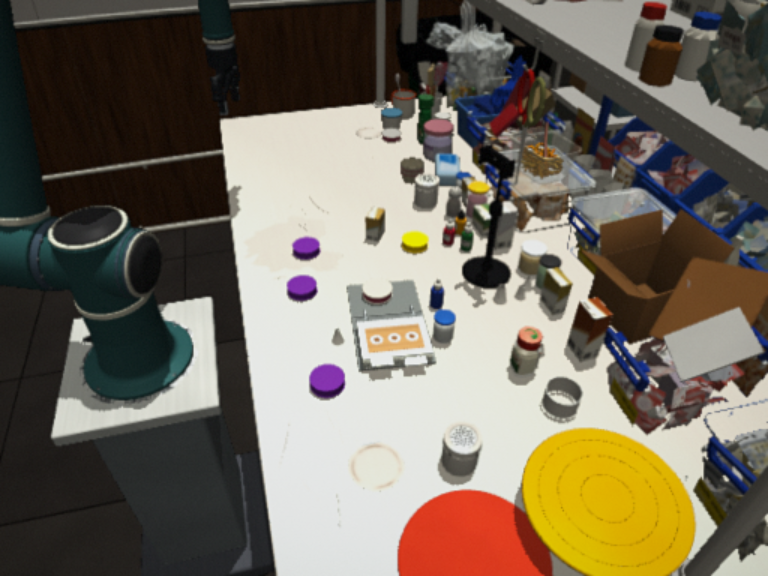

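```bash
cat > plan.py <<'E'
import sys
from h import *
from scipy.spatial.transform import Rotation as R
b=np.array([.515,-.029,-.1216]); Rb=R.from_euler("z",b[2])
T0=np.array([[0,1,0],[1,0,0],[0,0,-1.]])  # tool in binder: x=by, y=bx, z=down
def show(tgt=None,tilt=0):
    s=status.read_state();Rt=R.from_rotvec(s["tcp_rot"]);p=np.array(s["tool_pos"])
    pb=Rb.inv().apply(p-[b[0],b[1],0])*1000
    print("t",round(s["time"],2),"binder pos mm",pb.round(1),"F",np.round(s["wrist_force"],1),"q",np.round(s["q"],2),"w",round(s["width"],2))
    print(" tilt deg",np.rad2deg((R.from_matrix(T0).inv()*Rb.inv()*Rt).as_rotvec()).round(1))
    if tgt is not None:
        Rg=Rb*R.from_matrix(T0)*R.from_euler("y",tilt,degrees=True)
        d=Rb.apply(np.array(tgt)/1000)+[b[0],b[1],0]-p
        print(" turn(tool) deg",np.rad2deg((Rt.inv()*Rg).as_rotvec()).round(1),"shift(tool now) mm",(Rt.inv().apply(d)*1000).round(1),"shift(final axes)",(Rg.inv().apply(d)*1000).round(1))
if __name__=="__main__":
    a=[float(x) for x in sys.argv[1:]]
    show(a[:3] or None,a[3] if len(a)>3 else 0)
E
python3 plan.py -14 38 100
```

```text
t 1.5 binder pos mm [-333.2  616.5  231.3] F [ 0.1 -0.  -0.3] q [ 1.14  0.26  1.6   0.    1.27 -0.04] w 1.0
 tilt deg [  0.   -0.  -74.4]
 turn(tool) deg [-0.   0.  74.4] shift(tool now) mm [-463.  -471.3  131.3] shift(final axes) [-578.5  319.2  131.3]
```

Call:
drive_tool(rows=[[0,0,4.1,-0.04,-0.009,0,0.35],[0,0,4.1,-0.04,-0.009,0,0.35],[0,0,4.1,-0.04,-0.009,0,0.35],[0,0,4.1,-0.04,-0.009,0,0.35],[0,0,4.1,-0.04,-0.009,0,0.35],[0,0,4.1,-0.04,-0.009,0,0.35],[0,0,4.1,-0.04,-0.009,0,0.35],[0,0,4.1,-0.04,-0.009,0,0.35]])

```text
time: 2.17
tool_pos: [0.47, 0.3753, 0.2314]
tcp_rot: [1.464, 2.779, 0.001]
wrist_force: [0.8, 0.1, -0.4]
width: 0.349
grip_force: 0.0
```

The full side view shows the space over the binder is clear. The nearest tall thing is the black stand at (487,240), beyond the far end.

```bash
python3 plan.py -14 38 60
```

```text
t 2.17 binder pos mm [-93.7 395.9 231.4] F [ 0.8  0.1 -0.4] q [ 0.63  0.13  1.77 -0.    1.25  0.03] w 0.35
 tilt deg [ -0.    0.  -41.4]
 turn(tool) deg [ 0.  -0.  41.4] shift(tool now) mm [-321.1 -177.   171.3] shift(final axes) [-357.9   79.7  171.4]
```

Call:
drive_tool(rows=[[0,0,5.2,-0.04,-0.005,0,0.35],[0,0,5.2,-0.04,-0.005,0,0.35],[0,0,5.2,-0.04,-0.005,0,0.35],[0,0,5.2,-0.04,-0.005,0.01,0.35],[0,0,5.2,-0.04,-0.005,0.01,0.35],[0,0,5.2,-0.04,-0.005,0.01,0.35],[0,0,5.2,-0.04,-0.005,0.01,0.35],[0,0,5,-0.04,-0.005,0.01,0.35]])

```text
time: 2.83
tool_pos: [0.5203, 0.0635, 0.1812]
tcp_rot: [2.353, 2.081, 0.002]
wrist_force: [0.4, 0.2, -0.2]
width: 0.352
grip_force: 0.0
```

```bash
python3 plan.py -14 38 40
```

```text
t 2.83 binder pos mm [ -6.   92.5 181.2] F [ 0.4  0.2 -0.2] q [ 0.07  0.02  1.98 -0.    1.14  0.2 ] w 0.35
 tilt deg [-0.1  0.   0.1]
 turn(tool) deg [ 0.1 -0.  -0.1] shift(tool now) mm [-54.5  -8.1 141.2] shift(final axes) [-54.5  -8.  141.2]
```

Call:
drive_tool(rows=[[0,0,0,-0.028,-0.004,0,0.35],[0,0,0,-0.027,-0.003,0,0.35],[0,0,0,0,0,0.04,0.35],[0,0,0,0,0,0.04,0.35],[0,0,0,0,0,0.04,0.35],[0,0,0,0,0,0.015,0.35],[0,0,0,0,0,0,0.35]])

```text
time: 3.42
tool_pos: [0.5017, 0.0116, 0.0415]
tcp_rot: [-2.344, -2.082, 0.011]
wrist_force: [-1.0, 0.3, -1.5]
width: 0.351
grip_force: 0.0
```

```bash
python3 plan.py -14 38 11
python3 - <<'E'
from h import *
q=read_camera("side")
cv2.imwrite("pics/s2.png",cv2.resize(q["color"][130:270,180:330,::-1],None,fx=4,fy=4,interpolation=cv2.INTER_CUBIC))
E
```

```text
t 3.42 binder pos mm [-18.2  38.7  41.5] F [-1.   0.3 -1.5] q [-0.03  0.15  2.13  0.    0.87  0.09] w 0.35
 tilt deg [ 0.6 -0.1 -0.2]
 turn(tool) deg [-0.6  0.1  0.2] shift(tool now) mm [-0.7  4.5 30.5] shift(final axes) [-0.7  4.2 30.5]
```

View pics/s2.png

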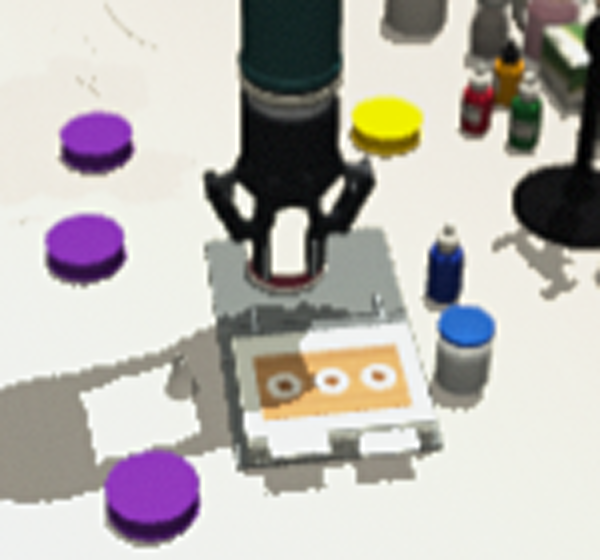

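The two fingertips stand at crop (262,275) and (315,275), in front of the spool and centred on it at (287,265). I'll lower and push.

Call:
drive_tool(rows=[[0,0,0,-0.002,0.003,0.015,0.35],[0,0,0,0,0,0.013,0.35],[0,0,0,0,0,0.0,0.35]])

```text
time: 3.72
tool_pos: [0.5096, 0.0094, 0.0186]
tcp_rot: [2.348, 2.086, 0.0]
wrist_force: [-0.1, 0.1, 0.6]
width: 0.345
grip_force: 0.0
```

Call:
drive_tool(rows=[[0,0,0,0.006,0,0,0.35],[0,0,0,0.006,0,0,0.35],[0,0,0,0.006,0,0,0.35],[0,0,0,0.006,0,0,0.35],[0,0,0,0.006,0,0,0.35],[0,0,0,0.006,0,0,0.35],[0,0,0,0.006,0,0,0.35],[0,0,0,0.006,0,0,0.35]])

```text
time: 4.38
tool_pos: [0.515, 0.0577, 0.0184]
tcp_rot: [2.348, 2.087, 0.0]
wrist_force: [-0.1, 0.3, 1.1]
width: 0.348
grip_force: 0.4
```

```bash
python3 plan.py -14 143 11
```

```text
t 4.38 binder pos mm [-10.6  86.1  18.4] F [-0.1  0.3  1.1] q [ 0.06  0.2   2.12 -0.    0.82  0.18] w 0.35
 tilt deg [-0.  -0.  -0.2]
 turn(tool) deg [0.  0.  0.2] shift(tool now) mm [56.9 -3.2  7.4] shift(final axes) [56.9 -3.4  7.4]
```

Call:
drive_tool(rows=[[0,0,0,-0.004,-0.002,0,0.35],[0,0,0,0,0,0.008,0.35],[0,0,0,0.006,0,0,0.35],[0,0,0,0.006,0,0,0.35],[0,0,0,0.006,0,0,0.35],[0,0,0,0.006,0,0,0.35],[0,0,0,0.006,0,0,0.35],[0,0,0,0.006,0,0,0.35]])

```text
time: 5.05
tool_pos: [0.5168, 0.0898, 0.0104]
tcp_rot: [2.348, 2.087, 0.0]
wrist_force: [0.2, -0.2, 0.5]
width: 0.347
grip_force: 0.1
```

Call:
drive_tool(rows=[[0,0,0,0.006,0,0,0.35],[0,0,0,0.006,0,0,0.35],[0,0,0,0.006,0,0,0.35],[0,0,0,0.006,0,0,0.35],[0,0,0,0.004,0,0,0.35],[0,0,0,0,0,0,0.35]])

```text
time: 5.55
tool_pos: [0.5201, 0.1177, 0.0103]
tcp_rot: [2.348, 2.087, 0.0]
wrist_force: [-0.8, -0.1, -0.2]
width: 0.347
grip_force: 0.1
```

```bash
python3 plan.py -14 143 11
python3 - <<'E'
from h import *
q=read_camera("side")
cv2.imwrite("pics/s3.png",cv2.resize(q["color"][130:250,180:310,::-1],None,fx=4.5,fy=4.5,interpolation=cv2.INTER_CUBIC))
for m in masks_of(q,"ribbon_spool"): print(m["score"],m["bbox"])
E
```

```text
t 5.55 binder pos mm [-12.8 146.2  10.3] F [-0.8 -0.1 -0.2] q [0.18 0.24 2.09 0.   0.81 0.29] w 0.35
 tilt deg [-0.   0.  -0.3]
 turn(tool) deg [ 0.  -0.   0.3] shift(tool now) mm [-3.2 -1.2 -0.7] shift(final axes) [-3.2 -1.2 -0.7]
0.96 [207.6, 241.0, 229.2, 264.9]
0.79 [271.0, 153.2, 284.2, 170.4]
0.78 [187.3, 180.3, 212.1, 198.3]
0.69 [195.8, 158.6, 211.7, 175.2]
0.63 [242.5, 169.6, 253.7, 185.5]
```

View pics/s3.png

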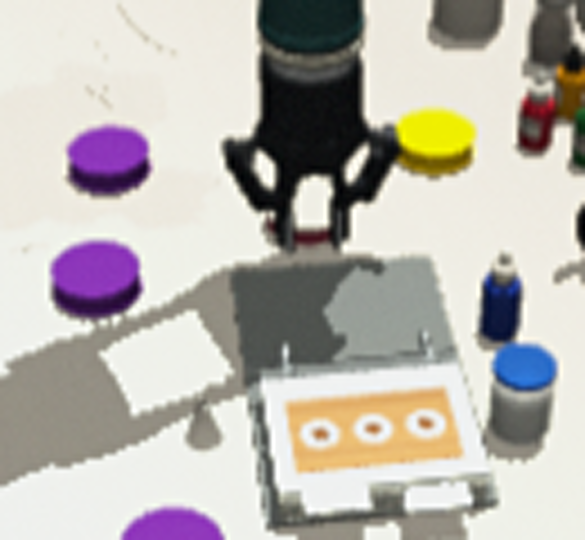

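The spool is off the cover at crop (305,225), lying past the left edge. The turned leaf's tab will reach y=150 mm, so I'll push 32 mm farther for clearance, then back off and rise.

Call:
drive_tool(rows=[[0,0,0,0.006,0,0,0.35],[0,0,0,0.006,0,0,0.35],[0,0,0,0.006,0,0,0.35],[0,0,0,0.006,0,0,0.35],[0,0,0,0.005,0,0,0.35],[0,0,0,0.003,0,0,0.35],[0,0,0,0,0,0,0.35],[0,0,0,-0.006,0,0,0.35]])

```text
time: 6.32
tool_pos: [0.5232, 0.1435, 0.0104]
tcp_rot: [2.347, 2.088, 0.001]
wrist_force: [0.1, 0.3, -0.3]
width: 0.354
grip_force: 0.0
```

Call:
drive_tool(rows=[[0,0,0,-0.02,0,0,0.35],[0,0,0,-0.02,0,-0.03,0.2],[0,0,0,-0.03,0,-0.04,0],[0,0,0,-0.04,0,-0.04,0],[0,0,0,-0.041,0,-0.04,0],[0,0,0,-0.041,0,-0.02,0],[0,0,0,-0.041,0,0,0],[0,0,0,-0.041,0,0,0]])

```text
time: 6.98
tool_pos: [0.495, -0.1017, 0.153]
tcp_rot: [2.345, 2.084, 0.004]
wrist_force: [1.2, 0.0, -0.8]
width: -0.0
grip_force: 0.0
```

```bash
python3 plan.py -36 -190 100 40
python3 - <<'E'
from h import *
q=read_camera("side");p=read_camera("top")
for c in(q,p):
  for m in masks_of(c,"ribbon_spool"):
    ys,xs=np.nonzero(m["mask"]);print(round(m["score"],2),m["bbox"],onz(c,[(xs.mean(),ys.mean())],.018)[0].round(3))
E
```

```text
t 6.98 binder pos mm [-11.  -74.6 153. ] F [ 1.2  0.  -0.8] q [-0.25  0.    2.05 -0.    1.08 -0.13] w -0.0
 tilt deg [-0.3 -0.1 -0.2]
 turn(tool) deg [ 0.2 40.1  0.3] shift(tool now) mm [-115.2  -25.7   53. ] shift(final axes) [-122.5  -25.   -33.6]
0.76 [188.2, 181.3, 214.0, 197.5] [0.353 0.118 0.018]
0.62 [208.8, 241.3, 229.9, 262.0] [ 0.355 -0.168  0.018]
0.61 [196.5, 158.5, 213.1, 172.6] [0.387 0.261 0.018]
0.4 [275.3, 154.3, 284.8, 165.4] [0.671 0.225 0.018]
0.35 [285.8, 185.8, 298.0, 203.8] [0.638 0.011 0.018]
0.2 [269.1, 235.2, 282.3, 242.9] [ 0.533 -0.16   0.018]
0.88 [197.6, 248.4, 227.3, 269.6] [0.35  0.12  0.018]
0.64 [174.3, 138.6, 196.1, 162.5] [0.651 0.222 0.018]
0.59 [145.4, 230.3, 177.3, 254.3] [0.384 0.266 0.018]
```

Call:
drive_tool(rows=[[0,0,0,-0.04,-0.009,0,0],[0,0,0,-0.04,-0.009,0,0],[0,7,0,-0.036,-0.008,0,0],[0,7,0,0,0,0,0],[0,7,0,0,0,0,0],[0,7,0,0,0,0,0],[0,7,0,0,0,0,0],[0,5,0,0,0,0,0]])

```text
time: 7.85
tool_pos: [0.4564, -0.2078, 0.1501]
tcp_rot: [-1.94, -1.723, -0.697]
wrist_force: [0.5, -0.9, -0.1]
width: -0.004
grip_force: 0.0
```

```bash
python3 plan.py -36 -180 14 40
python3 - <<'E'
from h import *
q=read_camera("side");p=read_camera("top")
cv2.imwrite("pics/s4.png",np.hstack([cv2.resize(q["color"][140:260,200:300,::-1],None,fx=4,fy=4,interpolation=cv2.INTER_CUBIC),cv2.convertScaleAbs(cv2.resize(p["color"][140:260,170:270,::-1],None,fx=4,fy=4,interpolation=cv2.INTER_CUBIC),alpha=1.8)]))
E
```

```text
t 7.85 binder pos mm [ -36.5 -184.6  150.1] F [ 0.5 -0.9 -0.1] q [-0.82  0.28  1.9   0.51  1.47 -0.89] w -0.0
 tilt deg [ 0.2 39.6 -0.2]
 turn(tool) deg [-0.2  0.4  0.1] shift(tool now) mm [-83.2   0.7 107.8] shift(final axes) [-83.9   0.5 107.2]
```

View pics/s4.png

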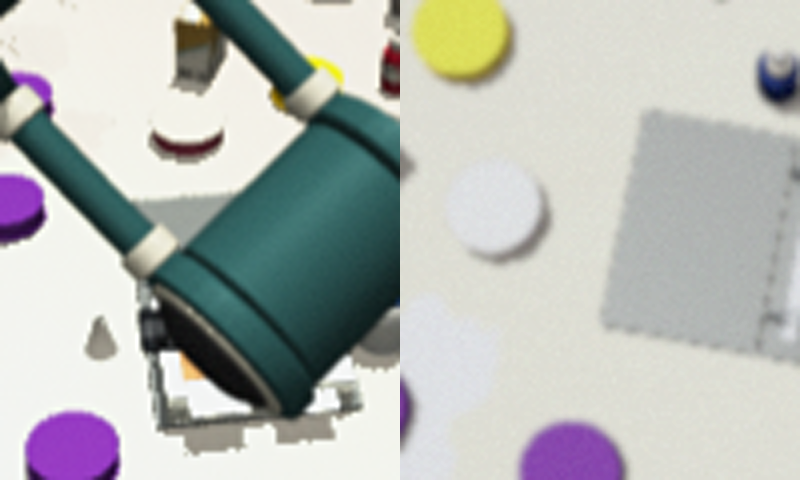

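The spool lies flat on the table at (495,210) in the right half, well clear of the cover's left edge at (620,220). Next I'll tilt more, go down beside the tab and slip the tip underneath.

Call:
drive_tool(rows=[[0,7,0,0,0,0,0],[0,7,0,0,0,0,0],[0,1.4,0,-0.028,0,0.0197,0],[0,0,0,-0.028,0,0.0197,0],[0,0,0,-0.028,0,0.0197,0],[0,0,0,-0.012,0,0.0085,0],[0,0,0,0,0,0,0],[0,0,0,0,0,0,0]])

```text
time: 8.62
tool_pos: [0.4559, -0.2076, 0.0335]
tcp_rot: [-1.756, -1.561, -0.906]
wrist_force: [0.4, 0.0, 0.4]
width: -0.006
grip_force: 0.0
```

```bash
python3 plan.py -36 -180 13 55
```

```text
t 8.62 binder pos mm [ -37.  -184.5   33.5] F [0.4 0.  0.4] q [-0.9   0.6   1.85  0.62  1.49 -1.1 ] w -0.01
 tilt deg [ 0.3 54.7 -0.2]
 turn(tool) deg [-0.4  0.3  0. ] shift(tool now) mm [-14.1   1.1  15.5] shift(final axes) [-14.2   1.   15.4]
```

Call:
drive_tool(rows=[[0,0,0,-0.008,0,0.0055,0],[0,0,0,-0.008,0,0.0055,0],[0,0,0,0,0,0,0],[0,0,0,0.005,0,0.0072,0],[0,0,0,0.005,0,0.0072,0]])

```text
time: 9.03
tool_pos: [0.458, -0.192, 0.0138]
tcp_rot: [-1.76, -1.561, -0.908]
wrist_force: [0.5, -0.7, -0.1]
width: -0.002
grip_force: 0.0
```

Call:
drive_tool(rows=[[0,0,0,0.003,0,0.0044,0],[0,0,0,0.003,0,0.0044,0],[0,0,0,0.003,0,0.0044,0],[0,0,0,0,0,0,0]])

```text
time: 9.37
tool_pos: [0.4592, -0.1746, 0.0132]
tcp_rot: [-1.757, -1.561, -0.907]
wrist_force: [-0.3, 0.8, -0.5]
width: -0.002
grip_force: 0.0
```

```bash
python3 plan.py -36 -149 14 55
python3 - <<'E'
from h import *
q=read_camera("side");p=read_camera("top")
cv2.imwrite("pics/s5.png",np.hstack([cv2.resize(q["color"][180:270,210:310,::-1],None,fx=4,fy=4,interpolation=cv2.INTER_CUBIC),cv2.convertScaleAbs(cv2.resize(p["color"][160:250,265:365,::-1],None,fx=4,fy=4,interpolation=cv2.INTER_CUBIC),alpha=1.8)]))
E
```

```text
t 9.37 binder pos mm [ -37.8 -151.3   13.2] F [-0.3  0.8 -0.5] q [-0.86  0.61  1.91  0.65  1.43 -1.11] w -0.0
 tilt deg [ 0.3 54.7 -0.2]
 turn(tool) deg [-0.3  0.3  0. ] shift(tool now) mm [2.  1.8 1.4] shift(final axes) [2.  1.8 1.4]
```

View pics/s5.png

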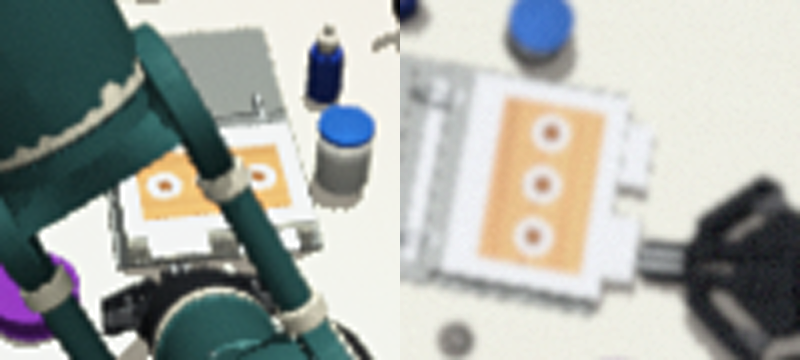

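In the top view the finger reaches under the near tab at (638,258), clear of the far tab at (635,150). I'll compute the arc rows now.

```bash
cat > arc.py <<'E'
import sys
from plan import *
def pose(th):
    tau=np.interp(th,[60,120],[55,0]); r=np.interp(th,[50,120,175],[142,115,105])
    t,u=np.deg2rad(th),np.deg2rad(tau)
    y=-r*np.cos(t)+10*np.sin(t)-11*np.cos(u); z=18+r*np.sin(t)+10*np.cos(t)-11*np.sin(u)
    return np.array([-37,y,z]),tau
def rows(ths):
    s=status.read_state();show()
    pb=Rb.inv().apply(np.array(s["tool_pos"])-[b[0],b[1],0])*1000
    tau=np.rad2deg((R.from_matrix(T0).inv()*Rb.inv()*R.from_rotvec(s["tcp_rot"])).as_rotvec())[1]
    for th in ths:
        g,t2=pose(th); A=T0@R.from_euler("y",tau,degrees=True).as_matrix(); d=A.T@(g-pb)/1000
        print(th,[0,round(t2-tau,1),0,*np.round(d,4).tolist(),0],"->",g.round(),round(t2)); pb,tau=g,t2
if __name__=="__main__": rows([float(x) for x in sys.argv[1:]])
E
python3 arc.py 0 3 6 9 13 17 21 25 29 34 39 44 49 54 59 64
```

```text
t 9.47 binder pos mm [ -37.4 -152.4   13.1] F [ 0.3 -0.2  1. ] q [-0.86  0.61  1.9   0.65  1.43 -1.11] w 0.0
 tilt deg [ 0.2 54.7 -0.1]
0.0 [0, np.float64(0.3), 0, 0.0072, 0.0004, -0.0001, 0] -> [ -37. -148.   19.] 55
3.0 [0, np.float64(0.0), 0, 0.0065, 0.0, -0.0037, 0] -> [ -37. -148.   26.] 55
6.0 [0, np.float64(0.0), 0, 0.0067, 0.0, -0.0033, 0] -> [ -37. -146.   34.] 55
9.0 [0, np.float64(0.0), 0, 0.0068, 0.0, -0.003, 0] -> [ -37. -145.   41.] 55
13.0 [0, np.float64(0.0), 0, 0.0093, 0.0, -0.0034, 0] -> [ -37. -142.   51.] 55
17.0 [0, np.float64(0.0), 0, 0.0096, 0.0, -0.0027, 0] -> [ -37. -139.   60.] 55
21.0 [0, np.float64(0.0), 0, 0.0097, 0.0, -0.0021, 0] -> [ -37. -135.   69.] 55
25.0 [0, np.float64(0.0), 0, 0.0098, 0.0, -0.0014, 0] -> [ -37. -131.   78.] 55
29.0 [0, np.float64(0.0), 0, 0.0099, 0.0, -0.0007, 0] -> [ -37. -126.   87.] 55
34.0 [0, np.float64(0.0), 0, 0.0124, 0.0, 0.0001, 0] -> [ -37. -118.   97.] 55
39.0 [0, np.float64(0.0), 0, 0.0124, 0.0, 0.0012, 0] -> [ -37. -110.  106.] 55
44.0 [0, np.float64(0.0), 0, 0.0122, 0.0, 0.0023, 0] -> [ -37. -102.  115.] 55
49.0 [0, np.float64(0.0), 0, 0.012, 0.0, 0.0033, 0] -> [-37. -92. 123.] 55
54.0 [0, np.float64(0.0), 0, 0.0111, 0.0, 0.0058, 0] -> [-37. -81. 128.] 55
59.0 [0, np.float64(0.0), 0, 0.0103, 0.0, 0.0071, 0] -> [-37. -69. 133.] 55
64.0 [0, np.float64(-3.7), 0, 0.0095, 0.0, 0.0072, 0] -> [-37. -58. 137.] 51
```

Call:
drive_tool(rows=[[0,0,0,0.007,0,0,0],[0,0,0,0.0065,0,-0.0037,0],[0,0,0,0.0067,0,-0.0033,0],[0,0,0,0.0068,0,-0.003,0],[0,0,0,0.0093,0,-0.0034,0],[0,0,0,0.0096,0,-0.0027,0],[0,0,0,0.0097,0,-0.0021,0],[0,0,0,0.0098,0,-0.0014,0]])

```text
time: 10.13
tool_pos: [0.4622, -0.1541, 0.0788]
tcp_rot: [-1.759, -1.561, -0.907]
wrist_force: [0.7, -0.1, -0.6]
width: 0.002
grip_force: 0.5
```

```bash
python3 arc.py 29 34 39 44 49 54 59 64
python3 - <<'E'
from h import *
q=read_camera("side");p=read_camera("top")
cv2.imwrite("pics/s6.png",np.hstack([cv2.resize(q["color"][180:270,210:310,::-1],None,fx=4,fy=4,interpolation=cv2.INTER_CUBIC),cv2.convertScaleAbs(cv2.resize(p["color"][160:250,265:365,::-1],None,fx=4,fy=4,interpolation=cv2.INTER_CUBIC),alpha=1.8)]))
E
```

```text
t 10.13 binder pos mm [ -37.2 -130.6   78.8] F [ 0.7 -0.1 -0.6] q [-0.83  0.48  1.94  0.66  1.49 -1.04] w 0.0
 tilt deg [ 0.2 54.6 -0.1]
29.0 [0, np.float64(0.4), 0, 0.0092, 0.0002, -0.0004, 0] -> [ -37. -126.   87.] 55
34.0 [0, np.float64(0.0), 0, 0.0124, 0.0, 0.0001, 0] -> [ -37. -118.   97.] 55
39.0 [0, np.float64(0.0), 0, 0.0124, 0.0, 0.0012, 0] -> [ -37. -110.  106.] 55
44.0 [0, np.float64(0.0), 0, 0.0122, 0.0, 0.0023, 0] -> [ -37. -102.  115.] 55
49.0 [0, np.float64(0.0), 0, 0.012, 0.0, 0.0033, 0] -> [-37. -92. 123.] 55
54.0 [0, np.float64(0.0), 0, 0.0111, 0.0, 0.0058, 0] -> [-37. -81. 128.] 55
59.0 [0, np.float64(0.0), 0, 0.0103, 0.0, 0.0071, 0] -> [-37. -69. 133.] 55
64.0 [0, np.float64(-3.7), 0, 0.0095, 0.0, 0.0072, 0] -> [-37. -58. 137.] 51
```

View pics/s6.png

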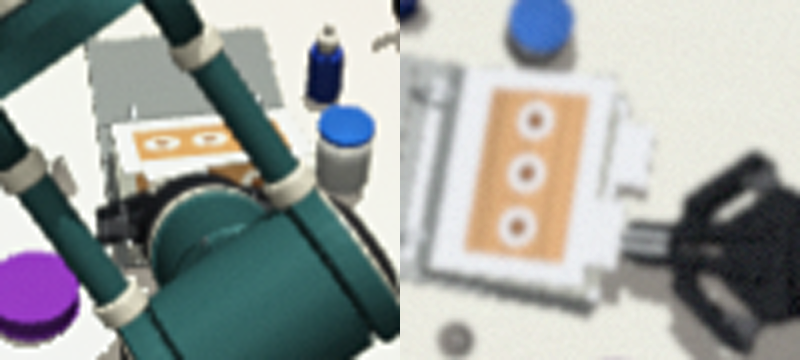

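The top leaf is rising: in the side half its raised board is at (200,140), while the lower tab at (635,160) has not moved. On with the arc; no more pictures are needed.

Call:
drive_tool(rows=[[0,0.4,0,0.0092,0,-0.0004,0],[0,0,0,0.0124,0,0.0001,0],[0,0,0,0.0124,0,0.0012,0],[0,0,0,0.0122,0,0.0023,0],[0,0,0,0.012,0,0.0033,0],[0,0,0,0.0111,0,0.0058,0],[0,0,0,0.0103,0,0.0071,0],[0,-3.7,0,0.0095,0,0.0072,0]])

```text
time: 10.9
tool_pos: [0.4701, -0.0809, 0.1343]
tcp_rot: [-1.8, -1.593, -0.862]
wrist_force: [-0.2, -0.5, 0.7]
width: -0.003
grip_force: 0.4
```

```bash
python3 arc.py 69 74 79 84 89 94 99 104
```

```text
t 10.9 binder pos mm [-38.3 -57.  134.3] F [-0.2 -0.5  0.7] q [-0.72  0.3   2.03  0.7   1.46 -0.92] w -0.0
 tilt deg [ 0.3 51.4  0. ]
69.0 [0, np.float64(-4.7), 0, 0.0105, 0.0013, 0.0051, 0] -> [-37. -46. 139.] 47
74.0 [0, np.float64(-4.6), 0, 0.009, 0.0, 0.0071, 0] -> [-37. -35. 141.] 42
79.0 [0, np.float64(-4.6), 0, 0.0088, 0.0, 0.0071, 0] -> [-37. -24. 142.] 38
84.0 [0, np.float64(-4.6), 0, 0.0086, 0.0, 0.0071, 0] -> [-37. -13. 141.] 33
89.0 [0, np.float64(-4.6), 0, 0.0084, 0.0, 0.0071, 0] -> [-37.  -2. 140.] 28
94.0 [0, np.float64(-4.6), 0, 0.0082, 0.0, 0.007, 0] -> [-37.   9. 138.] 24
99.0 [0, np.float64(-4.6), 0, 0.008, 0.0, 0.007, 0] -> [-37.  19. 134.] 19
104.0 [0, np.float64(-4.6), 0, 0.0078, 0.0, 0.007, 0] -> [-37.  28. 130.] 15
```

Call:
drive_tool(rows=[[0,-4.7,0,0.0105,0.001,0.005,0],[0,-4.6,0,0.009,0,0.0071,0],[0,-4.6,0,0.0088,0,0.0071,0],[0,-4.6,0,0.0086,0,0.0071,0],[0,-4.6,0,0.0084,0,0.0071,0],[0,-4.6,0,0.0082,0,0.007,0],[0,-4.6,0,0.008,0,0.007,0],[0,-4.6,0,0.0078,0,0.007,0]])

```text
time: 11.57
tool_pos: [0.4818, 0.0042, 0.1324]
tcp_rot: [-2.215, -1.968, -0.278]
wrist_force: [-0.9, -0.7, 0.1]
width: 0.005
grip_force: 0.3
```

```bash
python3 arc.py 109 114 119 124 129 134 139 144
python3 - <<'E'
from h import *
for c in("side","top"):
  p=read_camera(c)
  for n in("top_leaf","lower_leaf"):
    for m in masks_of(p,n)[:2]: print(c,n,round(m["score"],2),m["bbox"],m["mask"].sum(),p["color"][m["mask"]].mean(0).round())
E
```

```text
t 11.57 binder pos mm [-37.   28.9 132.4] F [-0.9 -0.7  0.1] q [-0.22 -0.01  2.13  0.28  1.07 -0.25] w 0.0
 tilt deg [ 0.  14.3 -0.2]
109.0 [0, np.float64(-4.2), 0, 0.0066, -0.0, 0.0087, 0] -> [-37.  37. 126.] 10
114.0 [0, np.float64(-4.6), 0, 0.0074, 0.0, 0.0069, 0] -> [-37.  46. 120.] 6
119.0 [0, np.float64(-4.6), 0, 0.0072, 0.0, 0.0069, 0] -> [-37.  54. 114.] 1
124.0 [0, np.float64(-0.9), 0, 0.0074, 0.0, 0.0069, 0] -> [-37.  61. 107.] 0
129.0 [0, np.float64(0.0), 0, 0.0069, 0.0, 0.0073, 0] -> [-37.  68. 100.] 0
134.0 [0, np.float64(0.0), 0, 0.0062, 0.0, 0.0079, 0] -> [-37.  74.  92.] 0
139.0 [0, np.float64(0.0), 0, 0.0054, 0.0, 0.0083, 0] -> [-37.  80.  84.] 0
144.0 [0, np.float64(0.0), 0, 0.0046, 0.0, 0.0087, 0] -> [-37.  84.  75.] 0
side top_leaf 0.56 [232.9, 172.2, 279.3, 209.3] 1396 [119. 109.  89.]
side top_leaf 0.19 [232.6, 173.9, 289.6, 251.2] 3511 [155. 146. 126.]
side lower_leaf 0.73 [240.1, 209.6, 285.4, 243.5] 1380 [206. 192. 166.]
top top_leaf 0.96 [248.0, 165.6, 264.1, 220.2] 326 [68. 66. 62.]
top lower_leaf 0.83 [273.6, 209.9, 318.4, 232.9] 760 [101.  94.  82.]
top lower_leaf 0.6 [247.7, 164.2, 268.3, 223.4] 389 [68. 66. 63.]
```

The leaf is past upright (its top-view mask is a narrow strip on the left of the spine), and the lower leaf is in place. Continuing down.

Call:
drive_tool(rows=[[0,-4.2,0,0.0066,0,0.0087,0],[0,-4.6,0,0.0074,0,0.0069,0],[0,-4.6,0,0.0072,0,0.0069,0],[0,-0.9,0,0.0074,0,0.0069,0],[0,0,0,0.0069,0,0.0073,0],[0,0,0,0.0062,0,0.0079,0],[0,0,0,0.0054,0,0.0083,0],[0,0,0,0.0046,0,0.0087,0]])

```text
time: 12.53
tool_pos: [0.4882, 0.0575, 0.0731]
tcp_rot: [-2.348, -2.081, -0.001]
wrist_force: [0.9, -1.3, 0.1]
width: 0.001
grip_force: 0.2
```

```bash
python3 arc.py 148 152 156 160 164 168 172 175 178
```

```text
t 12.53 binder pos mm [-37.1  82.6  73.1] F [ 0.9 -1.3  0.1] q [0.06 0.08 2.14 0.   0.93 0.18] w 0.0
 tilt deg [ 0.2  0.2 -0.1]
148.0 [0, np.float64(-0.2), 0, 0.0048, 0.0001, 0.0054, 0] -> [-37.  88.  68.] 0
152.0 [0, np.float64(0.0), 0, 0.0026, 0.0, 0.0073, 0] -> [-37.  90.  60.] 0
156.0 [0, np.float64(0.0), 0, 0.002, 0.0, 0.0075, 0] -> [-37.  92.  53.] 0
160.0 [0, np.float64(0.0), 0, 0.0015, 0.0, 0.0075, 0] -> [-37.  94.  45.] 0
164.0 [0, np.float64(0.0), 0, 0.001, 0.0, 0.0076, 0] -> [-37.  95.  38.] 0
168.0 [0, np.float64(0.0), 0, 0.0004, 0.0, 0.0076, 0] -> [-37.  95.  30.] 0
172.0 [0, np.float64(0.0), 0, -0.0001, 0.0, 0.0075, 0] -> [-37.  95.  23.] 0
175.0 [0, np.float64(0.0), 0, -0.0004, 0.0, 0.0056, 0] -> [-37.  94.  17.] 0
178.0 [0, np.float64(0.0), 0, -0.0002, 0.0, 0.0055, 0] -> [-37.  94.  12.] 0
```

Call:
drive_tool(rows=[[0,0,0,0.0048,0,0.0054,0],[0,0,0,0.0026,0,0.0073,0],[0,0,0,0.002,0,0.0075,0],[0,0,0,0.0015,0,0.0075,0],[0,0,0,0.001,0,0.0076,0],[0,0,0,0,0,0.0076,0],[0,0,0,0,0,0.0075,0],[0,0,0,0,0,0.0056,0]])

```text
time: 13.2
tool_pos: [0.4893, 0.0699, 0.0172]
tcp_rot: [-2.346, -2.084, -0.0]
wrist_force: [0.7, 0.1, 0.3]
width: 0.003
grip_force: 0.1
```

Call:
drive_tool(rows=[[0,0,0,0,0,0.003,0],[0,0,0,0,0,0.003,0],[0,0,0,0,0,0.001,0],[0,0,0,0,0,0,0]])

```text
time: 13.53
tool_pos: [0.4895, 0.07, 0.011]
tcp_rot: [-2.346, -2.084, -0.001]
wrist_force: [0.5, -0.4, 0.3]
width: -0.002
grip_force: 0.0
```

```bash
python3 plan.py -37 94 8
```

```text
t 13.53 binder pos mm [-37.3  95.2  11. ] F [ 0.5 -0.4  0.3] q [0.09 0.18 2.17 0.   0.8  0.2 ] w -0.0
 tilt deg [ 0.1  0.2 -0.2]
 turn(tool) deg [-0.1 -0.2  0.2] shift(tool now) mm [-1.2  0.3  3. ] shift(final axes) [-1.2  0.3  3. ]
```

Now I'll press gently in millimetre steps until the force rises.

Call:
drive_tool(rows=[[0,0,0,0,0,0.0015,0],[0,0,0,0,0,0.0015,0],[0,0,0,0,0,0.0005,0],[0,0,0,0,0,0,0]])

```text
time: 13.87
tool_pos: [0.4899, 0.0701, 0.008]
tcp_rot: [-2.346, -2.084, -0.002]
wrist_force: [-0.4, -0.7, 1.5]
width: 0.004
grip_force: 0.8
```

Call:
drive_tool(rows=[[0,0,0,0,0,0.0007,0],[0,0,0,0,0,0,0]])

```text
time: 14.03
tool_pos: [0.49, 0.0701, 0.0079]
tcp_rot: [-2.346, -2.084, -0.002]
wrist_force: [-2.6, -0.9, 7.1]
width: 0.0
grip_force: 3.7
```

The tip is stopped at z = 8 mm by 7 N, so the leaf is flat on the cover. I'll rise away and check.

Call:
drive_tool(rows=[[0,0,0,0,0,-0.005,0],[0,0,0,0,0,-0.02,0],[0,0,0,0,0,-0.04,0],[0,0,0,0,0,-0.04,0],[0,0,0,0,0,-0.04,0],[0,0,0,-0.03,0,-0.04,0],[0,0,0,-0.04,0,-0.04,0],[0,0,0,-0.04,0,-0.02,0]])

```text
time: 14.7
tool_pos: [0.4807, -0.0216, 0.2376]
tcp_rot: [2.345, 2.09, 0.009]
wrist_force: [0.5, -0.8, -0.5]
width: -0.003
grip_force: 0.0
```

Call:
drive_tool(rows=[[0,0,0,-0.04,0,0,0],[0,0,0,-0.04,0,0,0],[0,0,0,-0.04,0,0,0],[0,0,0,-0.04,0,0,0],[0,0,0,-0.04,0,0,0],[0,0,0,-0.03,0,0,0],[0,0,0,0,0,0,0]])

```text
time: 15.28
tool_pos: [0.4511, -0.2551, 0.2326]
tcp_rot: [-2.353, -2.08, 0.002]
wrist_force: [0.1, 0.4, -0.4]
width: -0.001
grip_force: 0.0
```

Run:
```python
from h import *
from plan import Rb,b
for c in("side","top"):
  p=read_camera(c)
  Bw=lambda P:Rb.apply(np.array(P))+[b[0],b[1],0]
  print(c,"expect leaf flat",proj(p,Bw([[-.07,.13,.008],[.07,.13,.008],[-.07,.01,.008],[.07,.01,.008],[-.055,.15,.008],[-.011,.15,.008]])).round(0).tolist())
  print(" lower tab px exp",proj(p,Bw([[.033,-.15,.027]])).round(0).tolist())
  for n in("top_leaf","lower_leaf","ribbon_spool","nozzle","sprinkle_jar","colour_bottle"):
    for m in masks_of(p,n)[:5]: print(c,n,round(m["score"],2),m["bbox"])
```

```text
side expect leaf flat [[233.0, 189.0], [273.0, 186.0], [237.0, 213.0], [279.0, 209.0], [236.0, 185.0], [249.0, 184.0]]
 lower tab px exp [[278.0, 243.0]]
side top_leaf 0.88 [234.3, 193.6, 279.2, 214.9]
side top_leaf 0.19 [236.9, 209.1, 289.7, 243.8]
side lower_leaf 0.94 [236.1, 209.6, 287.0, 243.2]
side ribbon_spool 0.66 [207.9, 241.6, 229.7, 265.4]
side ribbon_spool 0.64 [196.0, 156.9, 210.4, 173.8]
side ribbon_spool 0.5 [188.4, 182.4, 214.8, 196.7]
side sprinkle_jar 0.68 [233.9, 195.5, 280.1, 213.9]
side sprinkle_jar 0.59 [286.0, 208.5, 307.0, 228.2]
side colour_bottle 0.47 [287.5, 183.1, 295.7, 207.1]
top expect leaf flat [[220.0, 217.0], [230.0, 168.0], [263.0, 225.0], [272.0, 176.0], [214.0, 210.0], [217.0, 195.0]]
 lower tab px exp [[327.0, 198.0]]
top top_leaf 0.71 [214.0, 169.7, 271.7, 226.7]
top lower_leaf 0.97 [273.3, 178.4, 326.5, 236.2]
top ribbon_spool 0.96 [197.6, 251.3, 224.2, 269.5]
top ribbon_spool 0.87 [146.8, 230.5, 172.1, 253.8]
top ribbon_spool 0.8 [178.3, 179.9, 207.0, 203.8]
top ribbon_spool 0.74 [304.7, 247.7, 334.4, 275.5]
top ribbon_spool 0.57 [174.2, 134.9, 196.2, 159.7]
top nozzle 0.43 [275.0, 239.1, 284.7, 249.9]
top sprinkle_jar 0.82 [294.3, 157.3, 310.8, 174.5]
top colour_bottle 0.69 [256.4, 151.9, 266.4, 168.5]
```

```bash
python3 -c "
from workcell import workorder
print(workorder.finish_job())"
```

```text
the job is handed in; nothing more can be done
None
```

The job is handed in: the spool was pushed flat onto the table, then the top leaf was swung over and pressed flat on the left-hand cover; by the camera checks the second leaf and the bystanders at the binder stayed in place (carton and tin not re-checked), and the verdict was not shown.

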